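# Hang up the glue spreader and close the bayonet glue pot

### The job

Gluing is finished: first hang the glue spreader by its wire eye on the steel hook and let go of it, then shut the glue pot: set the lid into the pot's mouth, push it down against the sprung seal ring and turn it a quarter turn clockwise (seen from above) until it stops, so that the lid's two ears lie over the pot's two ears. Finish still gripping the lid, turned home and pressed fully down onto the rim, so that I can slip the locking pin through the ears myself. Leave everything else on the bench where it is.

Things in the scene. Friction and masses are not known exactly. Their poses are not given: they have to be found in the camera images.
- spreader: glue spreader, 153 mm long, 60 g, lying flat: wooden handle (70 x 14 mm, 12 mm thick), a wire eye at one end, a thin steel blade 28 mm wide at the other. Origin: middle of the handle's underside, within 5 mm of the point of balance; +x points along the handle to the eye, z up when lying. The blade's end is 85 mm along -x.
- spreader_eye (a point): centre of the round hole in the spreader's wire eye, 52 mm along +x from the spreader's origin and 6 mm above its underside; hole 22 mm wide, wire 5 mm thick; axes as the spreader's
- hook_stand: fixed steel stand: base plate 115 x 80 x 8 mm, 12 mm post, J-hook of 6 mm wire at its top. Origin at the bench, under the hook's lowest point; z up. The post stands 62 mm along +x, the hook's upturned end 18 mm along -x. A tool held level, its eye slipped down over the upturned end and its body pointing away from the post (along -x), swings down and hangs in the hook when let go.
- hook_tip (a point): top of the hook's upturned end (red ball 8 mm across), 211 mm above the bench; the end is upright there for 17 mm down from the tip
- hook_seat (a point): lowest point of the hook, on the wire's centre line, 178 mm above the bench, where a hanging eye rests
- lid: aluminium bayonet lid, 0.22 kg, same either way round. Origin: centre of the underside of its spigot, on which it stands; z up. Spigot 39 mm across with two lugs along the lid's x (53 mm tip to tip, 9 mm wide, 4 to 9 mm above the origin); above it a flange 76 mm across (18 to 24 mm above the origin). Lying along the lid's x: the lugs, the ears and the red grip.
- lid_grip (a point): middle of the lid's red upright grip: 60 mm long along the lid's x, 14 mm thick along its y, from 24 to 56 mm above the lid's origin (this point: 40 mm)
- lid_ear (a point): hole in one of the lid's two ears, 45 mm from its centre along +x, top face 23 mm above the origin; the ears are 18 mm wide and reach to 51 mm on both sides
- glue_pot: fixed blue glue pot, 80 mm across, rim 80 mm above the bench. Origin: centre of its underside; z up. Lid origin above pot origin: 68 mm when the flange meets the seal ring; at 65 mm the lugs are just under the bayonet ring; 62 mm when fully down on the rim. Below 65 mm the lid turns clockwise (from above) 90 degrees to a solid stop; let go there, it rises to 65 mm and stays.
- pot_mouth (a point): centre of the pot's open mouth, level with the rim; mouth 43 mm wide; axes as the pot's
- pot_notch (a point): one of the two entry notches in the steel bayonet ring (6 mm thick) inside the mouth, 25 mm from the centre along the pot's +x, the other opposite; 16 mm wide at the narrowest, white marks outside the pot. The lugs enter here: the lid's x along the pot's x, within about 8 degrees, either way round
- pot_ear (a point): hole in one of the pot's two ears, 45 mm from the centre along the pot's +y, the other opposite; top face 79 mm above the bench, out to 52 mm. With the lid home its ears lie over these: the lid's x along the pot's y
- seal_ring (a joint): black sprung rubber seal ring round the pot's mouth: how far it is pressed down, in m; 0 free (its top 6 mm above the rim), 0.006 when the lid is fully down; stiffness 2 N per mm, so about 12 N then
- jar: bystander: amber glass jar with a brown lid, 70 mm across, 85 mm high; origin under its centre
- edge_paint: bystander: white bottle of edge paint, 42 mm across, 95 mm high; origin under its centre
- hammer: bystander: hammer lying on the bench; origin under its middle
- ruler: bystander: white plastic ruler 300 x 32 x 3 mm; origin under its centre
- snips: bystander: thread snips, 110 mm long, lying flat; origin at the pivot
- creaser: bystander: creasing iron with wooden handle, 165 mm long, 30 mm high; origin under its middle
- lock_pin: bystander: the steel locking pin, 6 mm thick, 70 mm long with its ring; origin where pin and ring meet
Things that resemble listed ones, but are neither listed nor needed, are in the scene too. There is more than one size of the lid; the one meant has the size given above.

How it is judged (in metres and radians):
On the way, in this order (a step that is already met when the one before it is completed fails the run):
1. the spreader hangs by its eye on the hook, out of the gripper (distance between spreader_eye and hook_seat below 0.025 m and contact force between spreader and hook_stand above 0.1 N and contact force between the fingers and spreader below 0.05 N and angle between spreader's own x axis and vertical below 0.6 rad), for 0.2 s.
2. the lid is pushed down into the pot's mouth, its lugs through the notches and under the bayonet ring (horizontal distance between lid and glue_pot below 0.006 m and z of lid in the frame of glue_pot below 0.0655 m and angle between the x axis of lid and the x axis of glue_pot, either way round below 0.3 rad), for 0.04 s.
At the end, for the whole second after the job is handed in: Through the last second: spreader hanging by its eye in the hook (within 25 mm of its seat, within 23 degrees of upright); lid in the pot's mouth, grip within 7 degrees of the pot's ears, within 1.5 mm of fully down on the rim, seal squeezed at least 4.5 mm, fingers still holding the lid (distance between spreader_eye and hook_seat below 0.025 m and contact force between spreader and hook_stand above 0.1 N and angle between spreader's own x axis and vertical below 0.4 rad and contact force between the fingers and spreader below 0.05 N and horizontal distance between lid and glue_pot below 0.004 m and z of lid in the frame of glue_pot below 0.0635 m and angle between lid's own z axis and vertical below 0.07 rad and angle between the x axis of lid and the y axis of glue_pot, either way round below 0.12 rad and value of joint seal_ring above 0.0045 m and contact force between the fingers and lid above 2 N); the arm keeps its last pose, push and grip.
It fails at once if a bystander is disturbed (moved by more than 3 cm) (distance of any of jar, edge_paint, hammer, ruler, snips, creaser, lock_pin from where it was at the start of the episode above 0.03 m).
It also fails if it takes over 58 s, if anything falls off the work surface, if the arm or the gripper's body presses on something with over 40 N, if the wrist force passes 120 N, or if a joint passes its speed limit or range.

### The arm

A 6-joint arm with a two-finger parallel gripper is mounted at the origin on the work surface. World frame = base frame: x ahead of the robot, y to its left, z up, the work surface at z = 0. Lengths are in mm, angles in degrees, forces in N, time in s.
With the tool pointing down it reaches from about 350 to 850 mm from the base axis. Payload 8.1 kg.
Tool frame: the origin (TCP) lies at the very end of the fingers, on their centre line; the grasp point (between the pads) lies r.tcp_to_grasp behind it (r.tcp_to_grasp is the distance from the TCP to the grasp point, in mm); z points along the fingers, y is the line along which they close (so a half turn about z gives the same grasp; the last joint's range is limited). The gripper opens to 85 mm and grips with 20 to 120 N. Pads are 22 mm wide; open, the fingers measure 114 mm over their backs; the gripper's body (76 mm by 85 mm) begins 54 mm behind the grasp point. The pads swing forward as they close: fully open they stand 13 mm farther back than shut.
Start: joints at [64.95, 7.471, 85.268, -0, 87.261, -4.893], TCP at [206.732, 563.265, 231.292] pointing down, gripper open.
Joint ranges: [-169.43, 169.43], [-51.17, 129.36], [1.28, 143.12], [-76.62, 256.62], [0, 156.53], [-152.29, 152.29]. Speed limits (degrees/s): [136.94, 136.94, 159.86, 180, 180, 180].

### API

Orientations are given as [roll, pitch, yaw] about the fixed x, y, z axes, in that order (R = Rz(yaw) Ry(pitch) Rx(roll)).
In Python, from bench import r gives the robot as it stands.
- The arm moves only by the shell command python3 -m handwheel 'ROWS' [OPENING] [FORCE]. ROWS is JSON, a list of rows, each a list of 4 numbers: the shift along the tool's x, y, z in m, then the turn about the tool's z in degrees. A call has 1 to 10 rows; each row shifts and turns the commanded pose from where the row before left it, along the tool's axes as they then stand; what a row does not reach is not made up. A row lasts 1/10 s, in which the tool goes at most 50 mm and 8.59 degrees, less where a joint would pass 70% of its speed; a pose out of reach is approached as far as the arm can. A call is refused whole if a number of a shift passes 0.05 or a number of a turn 8.59, either way. A call with a gripper value outside its range is refused whole. OPENING is the finger opening in m, from 0 to 0.0854, set as the call begins (- or left out, the last holds). The fingers move at their own pace and stop on an object; FORCE is the grip in N (left out, the last holds). Time passes only in rows, so rows that do not move let the fingers close. It gives the time, the measured TCP pose, the force, the opening and the grip force at its end, in the units of the state.
- r.sense(): the state, without advancing time (a new reading comes with each control period).
- r.snapshot(name): name is "scene" or "side" or "wrist"; returns the picture (480x640x3 uint8, red, green, blue); there is no depth.
- r.camera_params(name): a dict with "fx", "fy", "cx", "cy" (pixels), "R" (3x3) and "t" (3): a world point X has camera coordinates R X + t; the wrist camera has in their place "mount" (4x4, takes a point from camera to tool coordinates, whose origin is the TCP and whose axes are the flange's). Camera axes: x right, y down, z forward; pixel columns grow to the right and rows downward; lengths in mm; the calibration is good to about 2 mm. A picture is of the moment at which its call begins: read the wrist's pose just before it. camera_params takes no time and is no camera call.
- r.hand_in(): hands the job in; it is judged then, once.
The state is a dict: "time": time; "joint_pos": joint angles; "qd": joint speeds; "joint_efforts": joint torques, N m; "tool_pos": TCP position; "tcp_rot": TCP orientation; "ft_force": force on the tool from outside, world axes, zero at the start; "wrist_torque": the same for the moment, N m; "finger_gap": finger opening in mm; "grip_force": force on a finger pad.
Only numpy, scipy, OpenCV 4.12 (cv2) and the standard library are available. Lean on these libraries where they do the work, as an engineer would, in place of code of your own. Each camera call takes 0.05 s, during which the arm holds its last target. There are 200 camera calls.

## Working session

There is one attempt and no reset: what is moved stays moved. The work goes in short steps, Python scripts to look and compute and a shell command to move; the robot and the scene stay as the last step left them, time stands still between calls to the robot, and variables do not carry over. Pictures are saved under pics/ and viewed, at most 10 in all, crops included, and the job is handed in when it is done.

```bash
mkdir -p pics; ls; cat > h.py <<'E'
import numpy as np, cv2
from bench import r
def snap(name,fn=None):
    s=r.sense(); im=np.asarray(r.snapshot(name)); 
    if fn: cv2.imwrite('pics/'+fn,im[:,:,::-1])
    return s,im
from scipy.spatial.transform import Rotation as Ro
def pose(s):
    T=np.eye(4); T[:3,:3]=Ro.from_euler('xyz',s['tcp_rot'],degrees=True).as_matrix(); T[:3,3]=s['tool_pos']; return T
def ray(name,uv,s=None):
    c=r.camera_params(name); d=np.array([(uv[0]-c['cx'])/c['fx'],(uv[1]-c['cy'])/c['fy'],1.])
    if name=='wrist':
        M=pose(s)@np.array(c['mount']); return M[:3,3],M[:3,:3]@d
    R=np.array(c['R']);t=np.array(c['t']); return -R.T@t,R.T@d
def onz(name,uv,z,s=None):
    o,d=ray(name,uv,s); return o+d*(z-o[2])/d[2]
def two(a,b):
    (o1,d1),(o2,d2)=a,b; A=np.stack([d1,-d2],1); k=np.linalg.lstsq(A,o2-o1,rcond=None)[0]
    p,q=o1+d1*k[0],o2+d2*k[1]; return (p+q)/2,np.linalg.norm(p-q)
E
python3 - <<'E'
from h import *
a=[snap(n)[1] for n in('scene','side')]
s,w=snap('wrist')
for n,i in zip(('scene','side','wrist'),a+[w]): cv2.imwrite(f'pics/{n}0.png',i[:,:,::-1])
np.set_printoptions(suppress=True,precision=2)
print(s['tool_pos'],s['tcp_rot'],r.tcp_to_grasp,s['ft_force'])
for n in('scene','side','wrist'):print(r.camera_params(n))
E
```

```text
pics
[206.53 562.83 230.37] [-179.91   -0.01  159.84] 18.700000000000003 [0.03 0.53 0.27]
{'fx': 624.7816011852167, 'fy': 624.7816011852167, 'cx': 312.7068689908734, 'cy': 231.47593298513115, 'R': array([[-0.47,  0.88, -0.  ],
       [ 0.7 ,  0.37, -0.61],
       [-0.53, -0.29, -0.79]]), 't': array([ 256.22, -306.34, 2099.52])}
{'fx': 508.0380390473644, 'fy': 508.0380390473644, 'cx': 316.6467662367755, 'cy': 234.72715837095467, 'R': array([[ 0.96, -0.28,  0.01],
       [-0.21, -0.75, -0.63],
       [ 0.19,  0.6 , -0.78]]), 't': array([-556.69,  188.73, 1112.88])}
{'fx': 393.0680180992408, 'fy': 393.0680180992408, 'cx': 317.9382419064551, 'cy': 238.40937931846474, 'mount': array([[   0.  ,   -0.95,   -0.31,   78.3 ],
       [   1.  ,   -0.  ,    0.  ,    0.61],
       [  -0.  ,   -0.31,    0.95, -143.45],
       [   0.  ,    0.  ,    0.  ,    1.  ]])}
```

View pics/scene0.png

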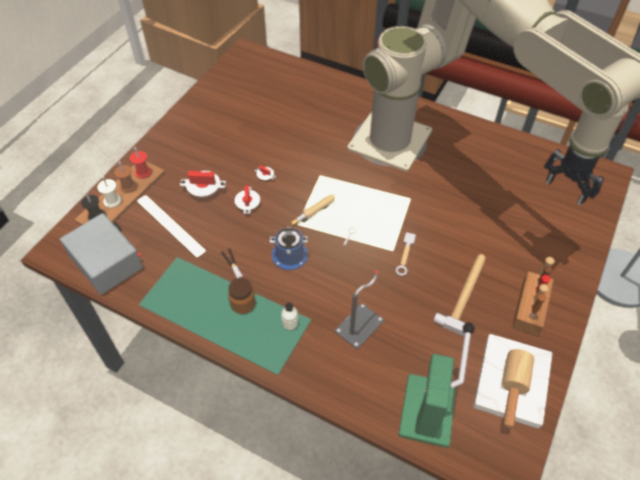

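View pics/side0.png

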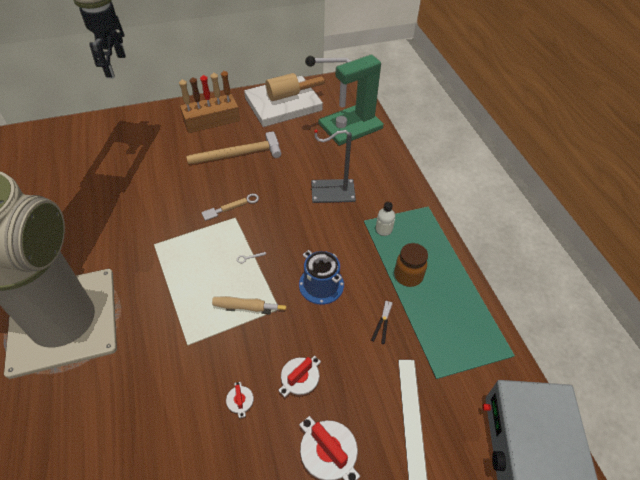

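The scene view shows the spreader at (405,255), hook stand at (360,310) with its red tip at (376,272), the blue pot at (290,245), and three lids at (203,184), (247,200) and (264,173). In the side view the same things are at: spreader eye (252,198), blade (209,213), hook tip (318,137), post foot (347,188), pot mouth (322,264), lids (329,450), (300,376) and (239,399).

```bash
python3 - <<'E'
from h import *
np.set_printoptions(suppress=True,precision=1)
S=lambda u,z:print('side',u,z,onz('side',u,z))
C=lambda u,z:print('scene',u,z,onz('scene',u,z))
print('eye');S((252.5,198.5),6);C((402,269.5),6)
print('blade end');S((204,215),6);C((409,234),6)
print('pot mouth');S((322,262),80);C((289,238),80)
for u in((329,450),(300,376),(239,399)):S(u,24)
for u in((203,186),(247,201),(264,174)):C(u,24)
a=[cv2.imread(f'pics/{n}0.png') for n in('side','scene')]
def red(im,x0,y0,x1,y1):
    h=cv2.cvtColor(im,cv2.COLOR_BGR2HSV); m=(((h[...,0]<6)|(h[...,0]>174))&(h[...,1]>130)&(h[...,2]>70))
    ys,xs=np.nonzero(m[y0:y1,x0:x1]); return (xs.mean()+x0,ys.mean()+y0,len(xs)) if len(xs) else None
t1=red(a[0],305,120,335,150);t2=red(a[1],365,262,385,285);print(t1,t2)
if t1 and t2: print('tip',two(ray('side',t1),ray('scene',t2)))
g1=red(a[0],280,355,322,397);g2=red(a[1],235,182,260,212);print('lidgrip',g1,g2,two(ray('side',g1),ray('scene',g2)))
# lid white widths
for (x0,y0,x1,y1) in((300,410,360,482),(276,352,325,400),(222,378,256,420)):
    h=cv2.cvtColor(a[0],cv2.COLOR_BGR2HSV)[y0:y1,x0:x1];m=((h[...,1]<60)&(h[...,2]>120)).astype(np.uint8)
    ys,xs=np.nonzero(m);print('lid w',x0+xs.min(),x0+xs.max(),y0+ys.min(),y0+ys.max(),m.sum())
print('post foot');S((347,190),8);S((347,135),170);S((319,138),207)
out=np.hstack([cv2.resize(a[0][110:210,190:370],None,fx=3,fy=3,interpolation=cv2.INTER_CUBIC)[:300,:400]*0,]) if 0 else None
A=cv2.resize(a[0][115:315,190:360],(510,600),interpolation=cv2.INTER_CUBIC);B=cv2.resize(a[0][350:410,270:330],(290,290),interpolation=cv2.INTER_CUBIC);D=cv2.resize(a[1][260:345,330:390],(205,290),interpolation=cv2.INTER_CUBIC)
Z=np.zeros((600,800,3),np.uint8);Z[:,:510]=A;Z[:290,510:]=B;Z[300:590,510:715]=D;cv2.imwrite('pics/crop.png',Z)
E
```

```text
eye
side (252.5, 198.5) 6 [474.4 240.1   6. ]
scene (402, 269.5) 6 [465.8 244.3   6. ]
blade end
side (204, 215) 6 [343.1 217.3   6. ]
scene (409, 234) 6 [339.3 213.1   6. ]
pot mouth
side (322, 262) 80 [574.4 -58.9  80. ]
scene (289, 238) 80 [564.8 -65.3  80. ]
side (329, 450) 24 [ 477.6 -428.1   24. ]
side (300, 376) 24 [ 464.  -276.9   24. ]
side (239, 399) 24 [ 338.3 -289.2   24. ]
scene (203, 186) 24 [ 477.4 -423.8   24. ]
scene (247, 201) 24 [ 465.7 -270.2   24. ]
scene (264, 174) 24 [ 345.4 -281.2   24. ]
(np.float64(315.8), np.float64(130.5), 10) (np.float64(376.0), np.float64(271.5), 6)
tip (array([640. , 223.8, 210.9]), np.float64(3.5500818281408923))
lidgrip (np.float64(300.002849002849), np.float64(372.23361823361824), 351) (np.float64(246.46315789473684), np.float64(194.69473684210527), 95) (array([ 461.7, -275.8,   44.4]), np.float64(6.17449177974683))
lid w 300 359 416 479 1989
lid w 279 320 356 396 822
lid w 226 253 382 417 458
post foot
side (347, 190) 8 [723.8 199.8   8. ]
side (347, 135) 170 [724.9 232.5 170. ]
side (319, 138) 207 [642.1 198.6 207. ]
```

View pics/crop.png

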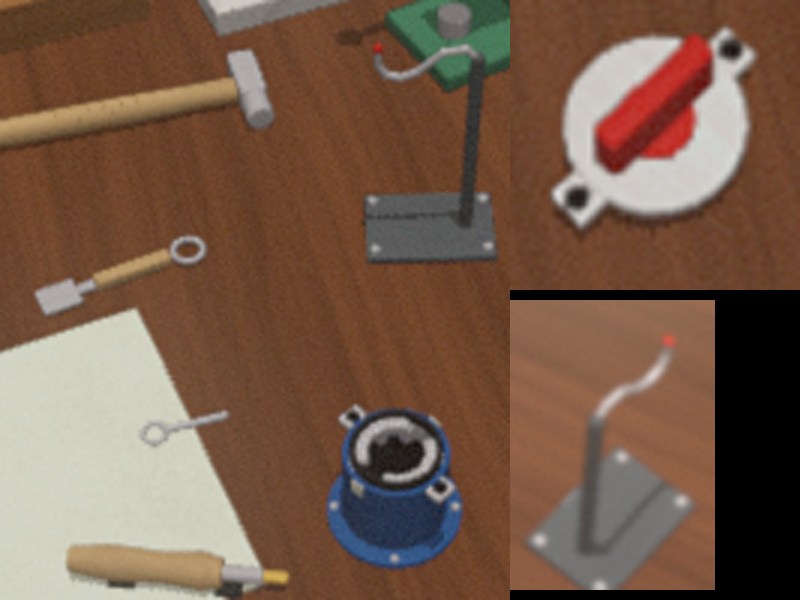

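The crop shows the middle-sized lid, with ear holes at side pixels (284,391) and (315.5,360). It also shows the pot ears at (307,254) and (337,278), the hook's red tip at (316,130.5) and the post foot at (346,189).

```bash
cat >> h.py <<'E'
def go(p,yaw,first='move'):
    s=r.sense(); T=pose(s); y0=s['tcp_rot'][2]; turn=(yaw-y0+180)%360-180
    R=T[:3,:3] if first=='move' else T[:3,:3]@Ro.from_euler('z',-turn,degrees=True).as_matrix()
    d=R.T@(np.array(p)-T[:3,3]); print('from',np.round(s['tool_pos'],1),round(y0,2),first,'first: shift mm',np.round(d,1),'tool turn',round(-turn,2))
E
python3 - <<'E'
from h import *
np.set_printoptions(suppress=True,precision=1)
e=[onz('side',u,z) for u,z in(((283.9,390.8),23),((315.5,359.9),23))];d=e[1]-e[0];print('lid',sum(e)/2,np.hypot(*d[:2]),np.degrees(np.arctan2(d[1],d[0])))
e=[onz('side',u,z) for u,z in(((307.3,253.7),79),((336.7,277.7),79))];d=e[1]-e[0];print('pot',sum(e)/2,np.hypot(*d[:2]),np.degrees(np.arctan2(d[1],d[0])))
c=[onz('side',(190+a/3,115+b/3),8) for a,b in((372,200),(482,198),(375,248),(488,246))]
for i,j in((0,1),(2,3),(0,2),(1,3)):
    d=c[j]-c[i];print('plate',np.hypot(*d[:2]),np.degrees(np.arctan2(d[1],d[0])))
print('centre',sum(c)/4,'foot',onz('side',(345.7,189),8))
go([425,232,200],192)
E
```

```text
lid [ 464.6 -274.5   23. ] 89.88901885129245 30.149348059289796
pot [571.3 -67.1  79. ] 90.80362625979166 -61.36828911551907
plate 99.83557991160018 -14.30661638653762
plate 99.78225525057252 -14.421637680699966
plate 59.4085048787547 -103.65417165657607
plate 59.60822128342957 -103.70781006237182
centre [688.8 212.7   8. ] foot [721.6 204.3   8. ]
from [206.5 562.9 230.5] 159.85 move first: shift mm [-319.1 -235.3   30.8] tool turn -32.15
```

```bash
python3 -m handwheel '[[-0.0319,-0.0235,0.0031,0],[-0.0319,-0.0235,0.0031,0],[-0.0319,-0.0235,0.0031,0],[-0.0319,-0.0235,0.0031,0],[-0.0319,-0.0235,0.0031,0],[-0.0319,-0.0235,0.0031,0],[-0.0319,-0.0235,0.0031,0],[-0.0319,-0.0235,0.0031,0],[-0.0319,-0.0235,0.0031,0],[-0.0319,-0.0235,0.0031,0]]' - ; python3 -m handwheel '[[0,0,0,-8.04],[0,0,0,-8.04],[0,0,0,-8.04],[0,0,0,-8.04],[0,0,0,0],[0,0,0,0]]'
python3 - <<'E'
from h import *
s,im=snap('wrist','w1.png');print(s['tool_pos'],s['tcp_rot'],s['time'])
E
```

```text
time: 1.15
tool_pos: [425.7, 231.2, 200.0]
tcp_rot: [-180.0, -0.0, 159.8]
ft_force: [0.3, 0.7, 0.4]
finger_gap: 85.7
grip_force: 0.0
time: 1.75
tool_pos: [425.1, 232.7, 200.1]
tcp_rot: [-180.0, -0.0, -168.2]
ft_force: [-0.2, -0.1, 0.4]
finger_gap: 85.4
grip_force: 0.0
[425.08958433 232.65770209 200.10151385] [-1.79992654e+02 -2.02676333e-02 -1.68240621e+02] 1.75
```

View pics/w1.png

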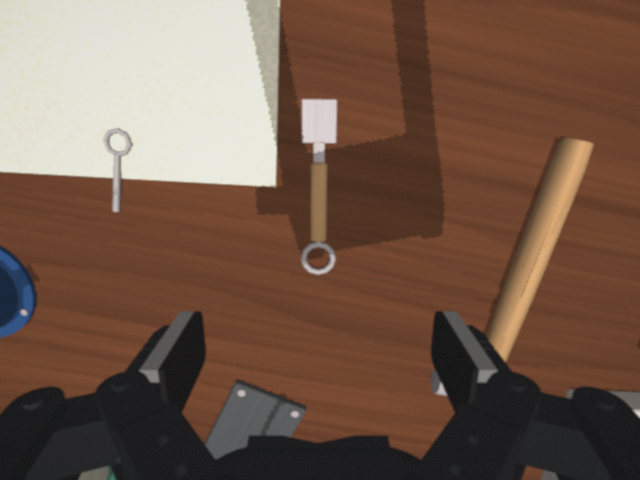

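The wrist view shows the spreader upright in the image: blade end (319,99), handle from (319,163) to (318,242), eye centre (318,258).

```bash
python3 - <<'E'
from h import *
np.set_printoptions(suppress=True,precision=1)
s=r.sense()
h=[onz('wrist',u,12,s) for u in((319,163.5),(318.3,241))]
e=onz('wrist',(318.3,258),6,s);b=onz('wrist',(319,99),6,s)
d=e-b;a=np.degrees(np.arctan2(d[1],d[0]));print(h,e,b,'len blade-eye (137)',np.hypot(*d[:2]),a,'handle',np.linalg.norm(h[1]-h[0]))
o=e-52*d/np.hypot(*d[:2]);print('origin',o,'handle mid',(h[0]+h[1])/2)
go([*o[:2],6],a+180)
E
```

```text
[array([388.9, 226.6,  12. ]), array([455.8, 240. ,  12. ])] [473.8 243.7   6. ] [339.  216.1   6. ] len blade-eye (137) 137.52701153925008 11.5723431455511 handle 68.16246135362483
origin [422.8 233.3   6. ] handle mid [422.3 233.3  12. ]
from [425.1 232.7 200.2] -168.22 move first: shift mm [  2.1   1.1 194.2] tool turn 0.21
```

```bash
python3 -m handwheel '[[0.002,0.001,0.045,0],[0,0,0.045,0],[0,0,0.045,0],[0,0,0.045,0],[0,0,0.010,0],[0,0,0.008,0],[0,0,0,0],[0,0,0,0]]' 0.06 30 ; python3 -m handwheel '[[0,0,0,0],[0,0,0,0],[0,0,0,0],[0,0,0,0],[0,0,0,0],[0,0,0,0],[0,0,0,0],[0,0,0,0]]' 0 40
```

```text
time: 2.6
tool_pos: [425.0, 234.1, 4.6]
tcp_rot: [180.0, 0.2, -168.0]
ft_force: [0.4, -0.2, -0.1]
finger_gap: 59.6
grip_force: 0.0
time: 3.4
tool_pos: [423.8, 233.6, 3.2]
tcp_rot: [180.0, 0.1, -168.0]
ft_force: [-2.2, -0.4, 6.8]
finger_gap: 12.4
grip_force: 40.6
```

```bash
python3 -m handwheel '[[0,0,-0.02,0],[0,0,-0.04,0],[0,0,-0.045,0],[0,0,-0.045,4],[0,0,-0.045,6],[0,0,-0.042,6],[0,0,0,6],[0,0,0,4.2],[0,0,0,0],[0,0,0,0]]'
python3 - <<'E'
from h import *
print(r.sense()['time']);t=np.array([640,224]);d=np.array([.9694,-.2453])
go([*(t-52*d-45*d),240],165.8)
E
```

```text
time: 4.4
tool_pos: [422.8, 233.2, 238.9]
tcp_rot: [-180.0, -0.0, 165.9]
ft_force: [-0.6, -0.7, -0.9]
finger_gap: 12.9
grip_force: 39.8
4.4
from [422.8 233.2 238.9] 165.94 move first: shift mm [-115.9   44.1   -1.2] tool turn 0.14
```

```bash
python3 -m handwheel '[[-0.015,0.006,0,0],[-0.03,0.012,0,0],[-0.035,0.014,0,0],[-0.025,0.009,0,0],[-0.011,0.003,0,0],[0,0,0,0],[0,0,0,0],[0,0,0,0]]'
python3 - <<'E'
from h import *
s,a=snap('side','s2.png');s,b=snap('scene','c2.png');s,w=snap('wrist')
print(s['tool_pos'])
a=a[:,:,::-1];b=b[:,:,::-1];w=w[:,:,::-1]
Z=np.zeros((600,800,3),np.uint8)
Z[:300,:400]=cv2.resize(a[90:190,240:373],(400,300),interpolation=cv2.INTER_CUBIC)
Z[300:,:400]=cv2.resize(b[210:310,330:463],(400,300),interpolation=cv2.INTER_CUBIC)
Z[:300,400:]=cv2.resize(w,(400,300));cv2.imwrite('pics/z2.png',Z)
E
```

```text
time: 5.2
tool_pos: [545.5, 247.5, 239.1]
tcp_rot: [-180.0, -0.0, 165.9]
ft_force: [-0.2, 0.7, -0.1]
finger_gap: 12.5
grip_force: 39.8
[545.66271712 247.62487662 239.51557571]
```

View pics/z2.png

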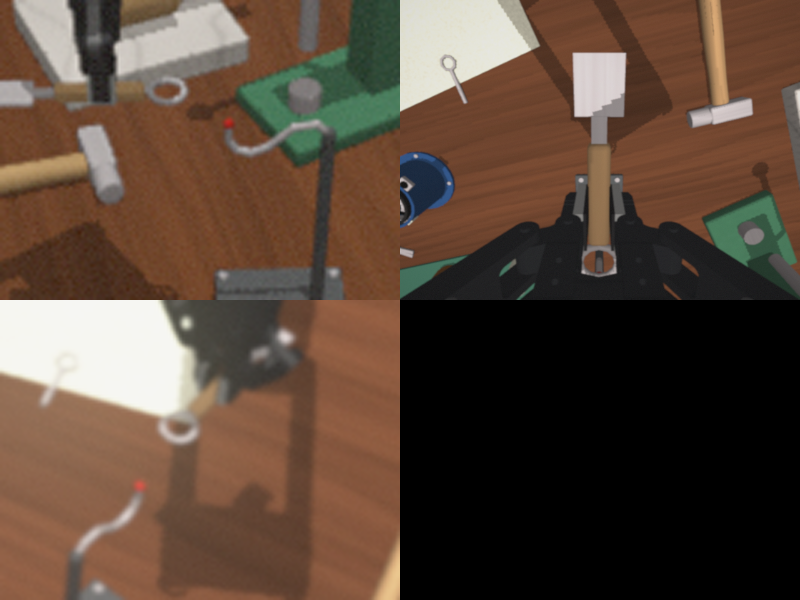

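The side crop shows the eye at (295.7,120.3) and the tip at (316.2,131.3). In the scene view the eye is at (389.5,252.7) and the tip at (376.6,272). The spreader is held level and points at the hook.

```bash
python3 - <<'E'
from h import *
np.set_printoptions(suppress=True,precision=1)
s=r.sense()
e,re=two(ray('side',(295.7,120.3)),ray('scene',(389.5,252.7)));t,rt=two(ray('side',(316.2,131.3)),ray('scene',(376.6,272)))
print('eye',e,re,'tip',t,rt,'rel',t-e)
y=np.radians(s['tcp_rot'][2]);print('eye expected',s['tool_pos']+np.array([-52*np.cos(y),-52*np.sin(y),2.8]))
R=pose(s)[:3,:3];print('tool shift to put eye on tip',R.T@(t-e))
E
```

```text
eye [594.6 236.4 241.3] 4.24603146554003 tip [640.3 224.7 208.5] 5.832643089261798 rel [ 45.7 -11.7 -32.8]
eye expected [596.2 234.9 242.4]
tool shift to put eye on tip [-47.2  -0.2  32.8]
```

```bash
python3 -m handwheel '[[-0.015,0,0,0],[-0.016,0,0,0],[-0.0155,0,0.004,0],[0,0,0.008,0],[0,0,0.008,0],[0,0,0,0],[0,0,0,0],[0,0,0,0]]'
python3 - <<'E'
from h import *
s,a=snap('side','s3.png');s,b=snap('scene','c3.png');s,w=snap('wrist')
print(s['tool_pos'])
a=a[:,:,::-1];b=b[:,:,::-1];w=w[:,:,::-1]
Z=np.zeros((600,800,3),np.uint8)
Z[:300,:400]=cv2.resize(a[110:160,283:350],(400,300),interpolation=cv2.INTER_CUBIC)
Z[300:,:400]=cv2.resize(b[245:295,345:412],(400,300),interpolation=cv2.INTER_CUBIC)
Z[:300,400:]=cv2.resize(w[380:480,250:383],(400,300));cv2.imwrite('pics/z3.png',Z)
E
```

```text
time: 6.15
tool_pos: [591.1, 236.4, 219.7]
tcp_rot: [180.0, 0.0, 165.8]
ft_force: [0.6, -0.1, -1.2]
finger_gap: 12.7
grip_force: 39.8
[591.37877399 236.34143346 219.92559434]
```

View pics/z3.png

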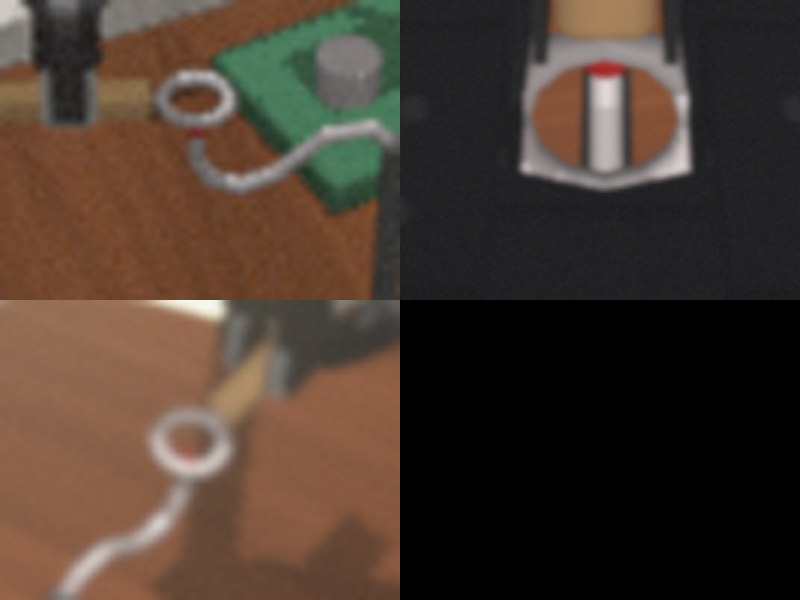

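All three crops show the ball under the eye: wrist view centred sideways, side view ball at x=195 under eye centre x=197, scene view ball just inside the hole.

```bash
python3 -m handwheel '[[0,0,0.006,0],[0,0,0.006,0],[0,0,0.006,0],[0,0,0.006,0],[0,0,0.002,0],[0,0,0,0],[0,0,0,0]]'; python3 -m handwheel '[[0,0,0,0],[0,0,0,0],[0,0,0,0],[0,0,0,0],[0,0,0,0],[0,0,0,0],[0,0,0,0],[0,0,0,0],[0,0,0,0],[0,0,0,0]]' 0.06
python3 - <<'E'
from h import *
s,a=snap('side');s,b=snap('scene');s,w=snap('wrist')
a=a[:,:,::-1];b=b[:,:,::-1];w=w[:,:,::-1]
Z=np.zeros((600,800,3),np.uint8)
Z[:300,:400]=cv2.resize(a[100:200,273:406],(400,300),interpolation=cv2.INTER_CUBIC)
Z[300:,:400]=cv2.resize(b[240:340,315:448],(400,300),interpolation=cv2.INTER_CUBIC)
Z[:300,400:]=cv2.resize(w,(400,300));cv2.imwrite('pics/z4.png',Z)
E
```

```text
time: 7.0
tool_pos: [591.5, 236.1, 193.4]
tcp_rot: [180.0, 0.0, 165.8]
ft_force: [-0.6, -0.1, -0.8]
finger_gap: 13.0
grip_force: 39.8
time: 8.0
tool_pos: [591.4, 236.1, 193.3]
tcp_rot: [180.0, -0.0, 165.8]
ft_force: [0.3, 0.9, -1.0]
finger_gap: 60.2
grip_force: 0.0
```

View pics/z4.png

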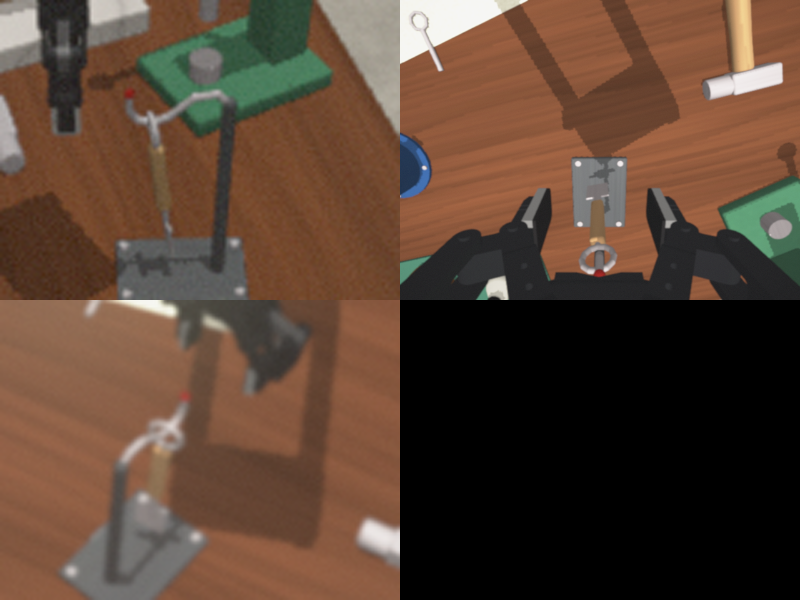

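The spreader hangs in the hook and clear of the fingers: side crop eye at (152,118), blade straight down. I now back off and head for the lid.

```bash
python3 -m handwheel '[[0.02,0,0,0],[0.04,0,-0.01,0],[0.02,0,-0.04,0],[0,0,-0.02,8.5],[0,0,0,8.5],[0,0,0,8.5],[0,0,0,8.5],[0,0,0,8.5],[0,0,0,8.5],[0,0,0,8.5]]' 0.06
python3 -m handwheel '[[0,0,0,8.5],[0,0,0,8.5],[0,0,0,8.5],[0,0,0,8.5],[0,0,0,8.5],[0,0,0,8.5],[0,0,0,8.5],[0,0,0,8.5],[0,0,0,8.3],[0,0,0,0]]'
python3 - <<'E'
from h import *
go([450,-283,190],30)
E
```

```text
time: 9.15
tool_pos: [513.8, 255.7, 263.4]
tcp_rot: [180.0, 0.0, 106.0]
ft_force: [0.6, -0.1, -0.4]
finger_gap: 59.6
grip_force: 0.0
time: 10.15
tool_pos: [513.8, 255.7, 263.4]
tcp_rot: [180.0, -0.0, 29.9]
ft_force: [-0.3, -1.7, -0.2]
finger_gap: 60.2
grip_force: 0.0
from [513.8 255.7 263.4] 29.87 move first: shift mm [-323.6  435.4   73.3] tool turn -0.13
```

```bash
python3 -m handwheel '[[-0.02,0.027,0,0],[-0.027,0.0363,0.006,0],[-0.027,0.0363,0.006,0],[-0.027,0.0363,0.006,0],[-0.027,0.0363,0.006,0],[-0.027,0.0363,0.006,0],[-0.027,0.0363,0.006,0],[-0.027,0.0363,0.006,0],[-0.027,0.0363,0.006,0],[-0.027,0.0363,0.006,0]]'
python3 -m handwheel '[[-0.027,0.0363,0.007,0],[-0.027,0.0363,0.007,0],[-0.007,0.009,0.005,0],[0,0,0,0],[0,0,0,0],[0,0,0,0]]' 0.06
python3 - <<'E'
from h import *
s,w=snap('wrist','w5.png');print(s['tool_pos'],s['tcp_rot'])
h=cv2.cvtColor(w,cv2.COLOR_RGB2HSV);red=(((h[...,0]<6)|(h[...,0]>174))&(h[...,1]>140)&(h[...,2]>60)).astype(np.uint8)
for c in cv2.findContours(red,0,2)[0]:
    if cv2.contourArea(c)>100:print('red',cv2.contourArea(c),cv2.minAreaRect(c))
wh=((h[...,1]<40)&(h[...,2]>130)).astype(np.uint8)
for c in cv2.findContours(wh,0,2)[0]:
    if cv2.contourArea(c)>300:print('white',cv2.contourArea(c),cv2.minAreaRect(c))
E
```

```text
time: 11.15
tool_pos: [462.5, -183.9, 209.4]
tcp_rot: [180.0, -0.0, 30.3]
ft_force: [1.1, -0.3, 1.0]
finger_gap: 60.1
grip_force: 0.0
time: 11.75
tool_pos: [451.5, -281.9, 190.7]
tcp_rot: [180.0, -0.0, 30.2]
ft_force: [-0.3, 0.4, 1.0]
finger_gap: 59.9
grip_force: 0.0
[ 451.50095119 -281.89792975  190.74653922] [ 1.79990219e+02 -3.17062090e-02  3.01571835e+01]
red 851.0 ((259.42694091796875, 323.516845703125), (47.69989776611328, 27.771940231323242), 32.0053825378418)
red 4865.5 ((501.38543701171875, 282.64202880859375), (126.5653076171875, 56.13772201538086), 6.428747653961182)
red 1872.0 ((316.5, 202.5), (83.0, 39.0), 90.0)
white 966.0 ((265.48779296875, 308.32073974609375), (75.96168518066406, 29.190778732299805), 37.72499465942383)
white 6820.5 ((479.7474060058594, 271.775390625), (120.3924789428711, 136.6071319580078), 50.856014251708984)
white 4757.0 ((316.5814514160156, 192.50668334960938), (107.49067687988281, 95.70643615722656), 49.6859016418457)
white 10757.0 ((50.433143615722656, 205.67771911621094), (94.63996887207031, 184.52484130859375), 12.847704887390137)
white 8035.0 ((60.0, 104.0), (120.0, 140.0), 0.0)
white 8280.0 ((595.730712890625, 81.34614562988281), (227.1497344970703, 49.09096145629883), 56.3099365234375)
```

View pics/w5.png

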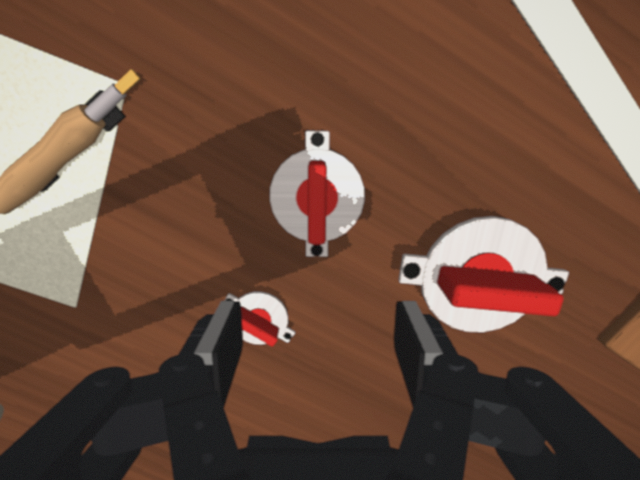

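The wrist view shows the right lid with its ear holes at (317,140) and (317,250) and the grip upright in the image, so the yaw matches.

```bash
python3 - <<'E'
from h import *
np.set_printoptions(suppress=True,precision=1)
s=r.sense()
e=[onz('wrist',u,23,s) for u in((317,140),(317,250))];d=e[0]-e[1];a=np.degrees(np.arctan2(d[1],d[0]));m=sum(e)/2
print(m,np.hypot(*d[:2]),a)
g=[onz('wrist',u,56,s) for u in((317,161),(317,243))];print('grip top',sum(g)/2,np.linalg.norm(g[0]-g[1]))
go([*m[:2],24.5],a)
E
```

```text
[ 463.2 -274.1   23. ] 89.79634062118726 30.13206457608114
grip top [ 465.5 -272.9   56. ] 60.459633612619115
from [ 451.6 -281.9  190.8] 30.16 move first: shift mm [ 13.9  -1.  166.3] tool turn 0.03
```

```bash
python3 -m handwheel '[[0.0145,-0.001,0.03,0],[0,0,0.04,0],[0,0,0.04,0],[0,0,0.035,0],[0,0,0.013,0],[0,0,0.0055,0],[0,0,0,0],[0,0,0,0]]' 0.06
python3 -m handwheel '[[0,0,0,0],[0,0,0,0],[0,0,0,0],[0,0,0,0],[0,0,0,0],[0,0,0,0],[0,0,0,0],[0,0,0,0]]' 0 80
python3 -m handwheel '[[0,0,-0.01,0],[0,0,-0.03,0],[0,0,-0.04,0],[0,0,-0.04,0],[0,0,-0.03,0],[0,0,0,0],[0,0,0,0],[0,0,0,0]]'
python3 - <<'E'
from h import *
# look spot: TCP beyond pot mouth along tool +x so that the camera sees pot
go([571.3-30*np.cos(np.radians(30)),-67-30*.5,200],30)
E
```

```text
time: 12.6
tool_pos: [464.5, -276.0, 29.0]
tcp_rot: [179.8, -0.1, 30.0]
ft_force: [-0.4, -0.0, 0.3]
finger_gap: 60.2
grip_force: 0.0
time: 13.4
tool_pos: [463.4, -275.5, 27.6]
tcp_rot: [179.9, -0.0, 30.0]
ft_force: [-1.2, -0.2, 6.8]
finger_gap: 12.8
grip_force: 78.5
time: 14.2
tool_pos: [462.0, -274.5, 175.1]
tcp_rot: [-179.9, 0.1, 30.0]
ft_force: [0.3, -0.4, -2.7]
finger_gap: 12.7
grip_force: 78.2
from [ 462.  -274.5  175.1] 30.0 move first: shift mm [ 168.3 -125.1  -24.7] tool turn 0.0
```

```bash
python3 -m handwheel '[[0.02,-0.02,-0.025,0],[0.025,-0.026,0,0],[0.025,-0.027,0,0],[0.025,-0.027,0,0],[0.018,-0.02,0,0],[0.005,-0.005,0,0],[0,0,0,0],[0,0,0,0],[0,0,0,0]]'
python3 - <<'E'
from h import *
s,w=snap('wrist','w6.png');print(s['tool_pos'],s['tcp_rot'],s['ft_force'])
E
```

```text
time: 15.1
tool_pos: [502.2, -108.9, 201.3]
tcp_rot: [-180.0, 0.1, 29.9]
ft_force: [0.0, -0.1, -1.7]
finger_gap: 12.8
grip_force: 78.3
[ 502.21929451 -108.9383266   201.26459564] [-1.79977319e+02  5.14519720e-02  2.99328067e+01] [ 0.02011596 -0.07588267 -1.68757404]
```

View pics/w6.png

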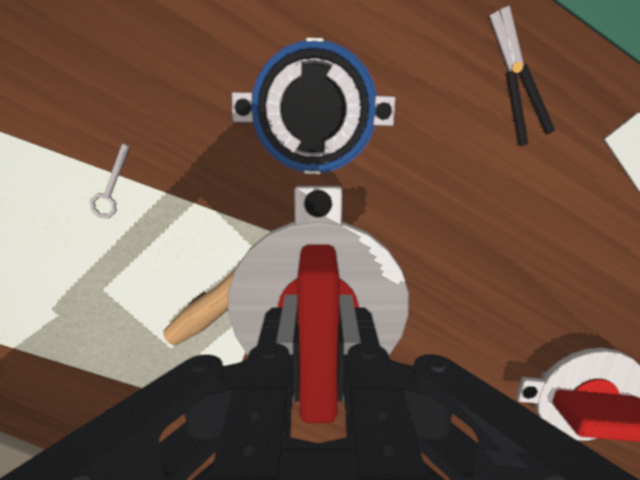

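The wrist view shows the pot's ear holes at (243,107) and (384,111), with the notches above and below in the image. The held lid's front ear hole is at (318,204) and its grip is upright in the image.

```bash
python3 - <<'E'
from h import *
np.set_printoptions(suppress=True,precision=1)
s=r.sense()
e=[onz('wrist',u,79,s) for u in((243,107),(384,111))];d=e[0]-e[1];a=np.degrees(np.arctan2(d[1],d[0]));m=sum(e)/2
print('pot',m,np.hypot(*d[:2]),'y axis',a,'x axis',a-90)
le=onz('wrist',(318,204),196.7,s);u=np.array([np.cos(np.radians(29.93)),np.sin(np.radians(29.93))])
lc=le[:2]-45*u;off=lc-s['tool_pos'][:2];print('lid ear',le,'lid centre',lc,'minus tcp, in tool x,y:',pose(s)[:3,:3].T@[*off,0])
n=[onz('wrist',q,79,s) for q in((315,40),(313,171))];print('notch marks',n,sum(n)/2)
go([*(m[:2]-off),110],a-90)
E
```

```text
pot [571.  -65.9  79. ] 90.59985006910648 y axis 118.38987347627103 x axis 28.389873476271035
lid ear [541.7 -86.1 196.7] lid centre [ 502.7 -108.5] minus tcp, in tool x,y: [ 0.6 -0.1 -0. ]
notch marks [array([606.3, -46.8,  79. ]), array([536.4, -85.2,  79. ])] [571.3 -66.   79. ]
from [ 502.3 -109.   201.4] 29.92 move first: shift mm [80.6 -2.9 91.4] tool turn 1.53
```

```bash
python3 -m handwheel '[[0.02,-0.0009,0,0],[0.03,-0.001,0,0],[0.02,-0.001,0,0],[0.0106,0,0,1.5],[0,0,0.02,0],[0,0,0.03,0],[0,0,0.025,0],[0,0,0.008,0],[0,0,0,0],[0,0,0,0]]'
python3 - <<'E'
from h import *
print(r.sense()['wrist_torque']);go([570.5,-66.3,95],28.4)
E
```

```text
time: 16.15
tool_pos: [571.7, -65.7, 120.1]
tcp_rot: [179.9, -0.1, 28.5]
ft_force: [-0.3, 0.7, -1.2]
finger_gap: 13.0
grip_force: 78.3
[-0.00144078 -0.03322879 -0.01334254]
from [571.7 -65.7 120.1] 28.47 move first: shift mm [-1.4 -0.1 25.1] tool turn 0.07
```

```bash
python3 -m handwheel '[[0,0,0.004,0],[0,0,0.004,0],[0,0,0.003,0],[0,0,0.003,0],[0,0,0.003,0],[0,0,0.003,0],[0,0,0,0],[0,0,0,0]]'
python3 -c "
from h import *;go([570.5,-66.3,95.6],28.4)"
```

```text
time: 16.95
tool_pos: [570.9, -65.0, 98.7]
tcp_rot: [-180.0, 0.0, 28.5]
ft_force: [-0.1, 0.1, -0.9]
finger_gap: 12.4
grip_force: 78.3
from [570.9 -65.   98.7] 28.5 move first: shift mm [-1.   0.9  3.1] tool turn 0.1
```

```bash
python3 -m handwheel '[[0,0,0.002,0],[0,0,0.002,0],[0,0,0.001,0],[0,0,0.001,0],[0,0,0,0],[0,0,0,0]]';python3 -m handwheel '[[0,0,0.001,0],[0,0,0.001,0],[0,0,0.001,0],[0,0,0,0],[0,0,0,0]]'
```

```text
time: 17.55
tool_pos: [571.2, -65.1, 93.2]
tcp_rot: [180.0, -0.0, 28.5]
ft_force: [-0.5, 0.2, 2.8]
finger_gap: 12.7
grip_force: 79.1
time: 18.05
tool_pos: [571.3, -65.1, 90.5]
tcp_rot: [180.0, -0.0, 28.5]
ft_force: [-3.2, 1.2, 8.3]
finger_gap: 12.6
grip_force: 79.7
```

```bash
python3 -m handwheel '[[0,0,0.001,0],[0,0,0.0005,0],[0,0,0,0],[0,0,0,0],[0,0,0,0]]'
```

```text
time: 18.55
tool_pos: [571.3, -65.2, 89.6]
tcp_rot: [180.0, -0.0, 28.5]
ft_force: [-5.9, 0.8, 12.6]
finger_gap: 12.3
grip_force: 80.4
```

```bash
python3 -m handwheel '[[-0.0006,-0.0003,0.0003,0],[0,0,0,3],[0,0,0,5],[0,0,0,5],[0,0,0,5],[0,0,0,5],[0,0,0,5],[0,0,0,2],[0,0,0,0],[0,0,0,0]]' - 100; python3 -c "
from h import *;s=r.sense();print(s['wrist_torque'],s['joint_pos'])"
```

```text
time: 19.55
tool_pos: [571.8, -65.4, 89.7]
tcp_rot: [180.0, -0.2, -1.5]
ft_force: [-0.4, -0.4, 9.4]
finger_gap: 12.2
grip_force: 98.4
[-0.06272559  0.15178338  0.01580862] [-1.16299029e+01  9.92882719e+00  9.77949838e+01 -4.23940247e-03
  7.20766329e+01  7.98692044e+01]
```

```bash
python3 -m handwheel '[[0,0,0,4],[0,0,0,6],[0,0,0,6],[0,0,0,6],[0,0,0,6],[0,0,0,6],[0,0,0,6],[0,0,0,5],[0,0,0,0],[0,0,0,0]]'; python3 -m handwheel '[[0,0,0,4],[0,0,0,4],[0,0,0,4],[0,0,0,2],[0,0,0,2],[0,0,0,1],[0,0,0,0],[0,0,0,0]]'; python3 -c "
from h import *;s=r.sense();print(s['wrist_torque'],s['joint_pos'])"
```

```text
time: 20.55
tool_pos: [571.9, -65.5, 89.7]
tcp_rot: [-179.9, -0.2, -46.5]
ft_force: [-1.1, 0.1, 10.6]
finger_gap: 12.3
grip_force: 98.4
time: 21.35
tool_pos: [570.4, -66.0, 89.6]
tcp_rot: [180.0, -0.1, -63.5]
ft_force: [-8.9, -2.3, 15.5]
finger_gap: 12.4
grip_force: 99.5
[-0.44020379  1.58017743  0.60597811] [-1.16552736e+01  9.90029119e+00  9.78366913e+01 -9.88354956e-02
  7.22349911e+01  1.41832879e+02]
```

```bash
python3 -m handwheel '[[0,0,0.0004,0],[0,0,0.0004,0],[0,0,0,0],[0,0,0,0],[0,0,0,0]]'; python3 - <<'E'
from h import *
a=snap('side')[1];b=snap('scene')[1];s,w=snap('wrist')
Z=np.zeros((600,800,3),np.uint8)
Z[:300,:400]=cv2.resize(a[215:315,255:388],(400,300),interpolation=cv2.INTER_CUBIC)
Z[300:,:400]=cv2.resize(b[190:290,225:358],(400,300),interpolation=cv2.INTER_CUBIC)
Z[:300,400:]=cv2.resize(w,(400,300))
Z[300:,400:]=cv2.resize(a[100:200,273:406],(400,300),interpolation=cv2.INTER_CUBIC)
cv2.imwrite('pics/z7.png',Z[:,:,::-1])
E
```

```text
time: 21.85
tool_pos: [570.4, -66.0, 89.6]
tcp_rot: [180.0, -0.1, -63.5]
ft_force: [-12.0, -1.6, 21.5]
finger_gap: 12.1
grip_force: 100.7
```

View pics/z7.png

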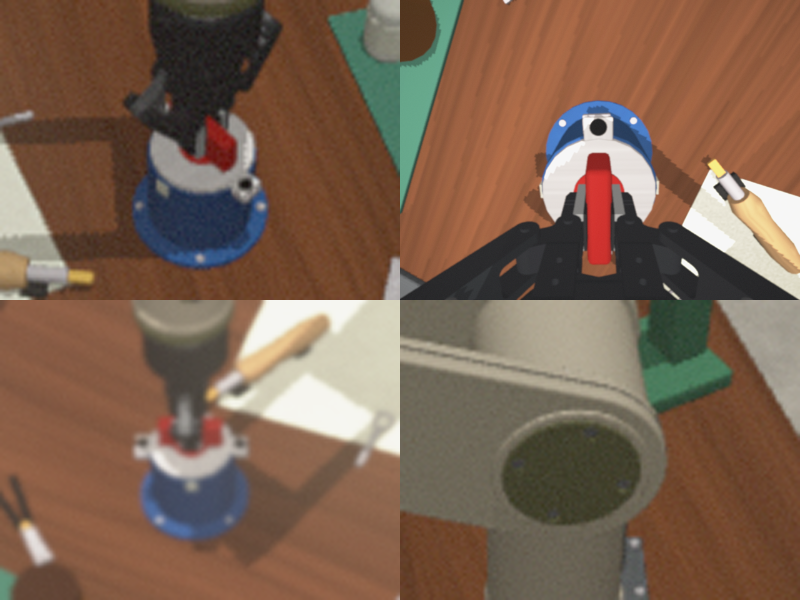

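The picture shows the lid seated on the rim with its ears over the pot's ears. The force rises with no more travel, so it is fully down.

```bash
python3 -c "
from bench import r;print(r.hand_in())"
```

```text
the job is handed in; nothing more can be done
None
```

The spreader was hanging in the hook when I last had a clear view of it (the arm hid the hook at the end), and the lid is turned to its stop, pressed down onto the rim and still gripped; I handed the job in at about 22 s, but no verdict came back.

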